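# Hot glue pot: lift the lid off level with the lid lifter

### The arm

A 7-joint arm with a two-finger parallel gripper is mounted at the origin on the work surface. World frame = base frame: x ahead of the robot, y to its left, z up, the work surface at z = 0. Lengths are in m, angles in degrees, forces in N, time in s.
With the tool pointing down it reaches from about 0.425 to 0.875 m from the base axis. Payload 4.7 kg.
Tool frame: the origin (TCP) lies midway between the tips of the shut fingers; the grasp point (between the pads) lies 19 mm behind it; z points along the fingers, y is the direction in which the jaws open and shut (so a half turn about z gives the same grasp; the last joint's range is limited). The gripper opens to 87 mm and grips with 3 to 60 N. Pads are 19 mm wide; open, the fingers measure 117 mm over their backs; the gripper's body (75 mm by 190 mm) begins 51 mm behind the grasp point.
Start: joints at [-68.52, 18.392, -4.016, 83.108, 1.295, 78.541, -3.26], TCP at [0.229, 0.608, 0.223] pointing down, gripper open.
Joint ranges: [-163.93, 163.93], [-17.29, 119.83], [-79.2, 71.16], [3.27, 140.29], [-89.18, 269.18], [5.43, 117.66], [-154.24, 154.24]. Speed limits (degrees/s): [147.25, 147.25, 180, 180, 180, 180, 180].

### API

Orientations are given as [roll, pitch, yaw] about the fixed x, y, z axes, in that order (R = Rz(yaw) Ry(pitch) Rx(roll)).
In Python, from cell import env gives the robot as it stands.
- The arm moves only by the tool apply_moves, never from a script. Its argument "targets" is a list of rows, each a list of 2 entries, a list of its own where there are three numbers: the shift along the world's x, y, z in mm, then the turn, a rotation vector about the world's x, y, z in rad. A call has 1 to 8 rows; each row is the pose to reach, as a shift and turn from the pose commanded when the call began; what a row does not reach only later rows make up. A row lasts 1/10 s, in which the tool goes at most 50 mm and 8.59 degrees, less where a joint would pass 70% of its speed; a pose out of reach is approached as far as the arm can. A call with a gripper value outside its range is refused whole. "hand" is the finger opening in mm, from 0 to 87, set as the call begins (left out, the last holds). The fingers move at their own pace and stop on an object; "squeeze" is the grip in N (left out, the last holds). Time passes only in rows, so rows that repeat a pose let the fingers close. It gives the time, the measured TCP pose, the force and the opening at its end, in the units of the state.
- env.get_obs(): the state, without advancing time (a new reading comes with each control period).
- env.read_camera(name): name is "scene" or "top" or "wrist"; returns a dict with "image" (420x560x3 uint8, red, green, blue), "camera_matrix" (3x3 intrinsics, pixels), "camera_from_world" (4x4, takes a point from world to camera coordinates); the wrist camera has in their place "mount" (4x4, takes a point from camera to tool coordinates, whose origin is the TCP and whose axes are the flange's). Camera axes: x right, y down, z forward; pixel columns grow to the right and rows downward; lengths in m; the calibration is good to about 2 mm. A picture is of the moment at which its call begins: read the wrist's pose just before it. There is no depth.
- env.sign_off(): hands the job in, once; it reports no verdict.
Trained networks look in a picture, given as the dict that the camera call returned (one of the last four; its "shot" number tells which), for a name from the list of things; names that differ only in an ending like _2 or _b are one class to them, and where a whole thing is asked for, a point or a joint stands for the part that bears it (a point fixed in the world has none). Each returns a list of dicts, best first, with "conf" (0 to 1); they miss things now and then, are a little off and sometimes report something else, mostly with a low value. They report only what shows in the picture. A call takes as long as a camera call. They do not tell look-alikes from the thing itself.
- env.regions_of(picture, target): "region" (420x560 bool, what is visible of it) and "rect" ([left, top, right, bottom] in pixels, round what is visible of it).
The state is a dict: "time_s": time; "qpos": joint angles; "joint_velocities": joint speeds; "effort": joint torques, N m; "tool_pos": TCP position; "tool_rot": TCP orientation; "force": force on the tool from outside, world axes, zero at the start; "wrist_torque": the same for the moment, N m; "grip_width": finger opening in m.
Only numpy, scipy, OpenCV 4.12 (cv2) and the standard library are available. Lean on these libraries where they do the work, as an engineer would, in place of code of your own. Each camera call takes 0.05 s, during which the arm holds its last target. There are 200 camera calls.

### The job

The glue pot's lid is hot, so never touch it with the robot: take the T-handled lid lifter from its stand, hook it under the lid's loop, and find by small trial lifts where along the loop the lid balances, never letting it tip steeply, for the head on one side pulls it over by an unknown weight. Lift the lid straight up off the pot so that it hangs level there for a moment, then carry it level and set it down gently, flat in the middle of the round cork pad. Finally hang the lifter back in its stand as it was, leaving everything else on the bench undisturbed.

Things in the scene. Friction and masses are not known exactly. Their poses are not given: they have to be found in the camera images.
- lid: Loose metal lid 0.35 kg without head. Flange 182 mm wide, 4 mm thick, its top 12 mm above the origin; below it a plug 144 mm wide, 8 mm deep, 9 mm clearance all round in the pot. Origin: centre of the plug's underside, z up; 72 mm above the bench on the pot, 18 mm on the pad. Balances somewhere 6 to 28 mm from the loop's middle towards the head (+y); hooked elsewhere it tips to the heavier side.
- loop_mid (a point): Middle of the lid's loop, on the axis of its straight 8 mm round bar, which runs along the lid's own y; 55 mm above the lid's origin (39 mm of free height under the bar). Legs at y = -45 and +45 mm. The lid's centre of mass is about 40 mm below the bar. Turns with the lid.
- pot: Fixed aluminium glue pot, 174 mm across, 80 mm high, wall 6 mm, open under the lid, with a small black control box on one side. Origin: centre of its underside, on the bench.
- pad: Fixed round cork pad on plywood, 190 mm across, top 18 mm above the bench. Origin: centre of its underside, on the bench.
- lifter: Loose lid lifter, 0.16 kg. Origin: centre of its wooden T-handle, 20 mm (own x) by 140 (y) by 22 mm (z). From it a 7 mm steel rod goes down, sets back to x = -18 mm and ends in a V hook open upwards, free prong to own +x: V bottom at x = 0, underside 112 mm below the origin; free tip ends at x = 22 mm, its top 90 mm below the origin. A bar along own y settles in the V at hook_seat.
- hook_seat (a point): Where the axis of an 8 mm bar lies when it hangs in the hook's V, 98.5 mm below the lifter's origin; turns with the lifter.
- stand: Fixed plywood stand. Two upright cheeks 110 mm apart (at its own y = -55 and +55 mm, 12 mm thick), each with a shallow notch with flared horns (about 6 mm play in all at the bottom, horns 22 mm high), carry the T-handle, hook hanging between them. Origin: centre of its underside on the bench; base 90 by 130 mm, 12 mm thick.
- stand_rest (a point): Where the lifter's origin lies when it hangs in the stand, 135 mm above the bench; the handle lies along the stand's own y, prong to the stand's own +x.
- glue_bottle: Bystander: white bottle 56 mm across, 115 mm high. Origin under its centre.
- sanding_block: Bystander: cork sanding block 45 x 70 x 32 mm. Origin under its centre.
- arch_block: Bystander: pinkish wooden arch 35 x 100 x 60 mm. Origin under its centre.
- screw_tin: Bystander: open metal tin 72 mm across, 60 mm high. Origin under its centre.
- f_clamp: Bystander: F-clamp lying along y, 260 mm long, 22 mm high. Origin under the middle of its bar.
- try_square: Bystander: try square lying flat, 16 mm high, stock 100 mm, blade 100 mm. Origin under its stock.
- spindle_sleeve: Bystander: upright sanding sleeve 52 mm across, 90 mm high. Origin under its centre.
- head_mid (a point): Underside centre of the squat round thermostat head on the lid's flange, at the lid's y = +66 mm: 32 mm across, 30 mm high, of 0.04 to 0.25 kg, not known beforehand.
Not all that is in view belongs to the job. Of the things that look like the lifter, the smaller one is meant.

How it is judged (in metres and radians):
On the way, in this order (a step that is already met when the one before it is completed fails the run):
1. the lifter is lifted out of its stand (z of lifter in the frame of stand_rest above 0.03 m), for 0.1 s.
2. the lid hangs level (within 0.08 rad) from the lifter alone, clear of the pot (z of lid in the frame of pot above 0.088 m and contact force between lid and lifter above 2 N and contact force between lid and pot below 0.1 N and horizontal distance between lid and pot below 0.06 m and angle between lid's own z axis and vertical below 0.08 rad), for 0.4 s.
3. the lid rests flat in the middle of the pad, within 25 mm, off the hook (horizontal distance between lid and pad below 0.025 m and angle between lid's own z axis and vertical below 0.04 rad and contact force between lid and pad above 2 N and contact force between lid and lifter below 0.1 N), for 0.2 s.
At the end, for the whole second after the job is handed in: The lid rests flat (within 0.04 rad) on the cork pad, centred within 25 mm; the lifter hangs at rest in the stand's notches, its origin within 15 mm of stand_rest and within 0.12 rad of upright and of the stand's y axis (horizontal distance between lid and pad below 0.025 m and angle between lid's own z axis and vertical below 0.04 rad and contact force between lid and pad above 2 N and linear speed of lid below 0.02 m/s and distance between lifter and stand_rest below 0.015 m and angle between lifter's own z axis and vertical below 0.12 rad and angle between the y axis of lifter and the y axis of stand, either way round below 0.12 rad and contact force between lifter and stand above 0.5 N and contact force between lifter and lid below 0.05 N and linear speed of lifter below 0.03 m/s); the robot touches nothing.
It fails at once if the robot touches the hot lid (contact force between any of the fingers, the arm and lid above 0.3 N).
It fails at once if the lid tips steeply (over 0.3 rad) (angle between lid's own z axis and vertical above 0.3 rad).
It fails at once if the lid is carried askew (over 0.17 rad away from the pot, off the pad) (horizontal distance between lid and pot above 0.06 m and contact force between lid and pad below 0.3 N and angle between lid's own z axis and vertical above 0.17 rad).
It fails at once if the lid is set down or dropped hard on the pad (over 40 N) (contact force between lid and pad above 40 N).
It fails at once if a bystander is moved more than 20 mm (distance of any of glue_bottle, sanding_block, arch_block, screw_tin, f_clamp, try_square, spindle_sleeve from where it was at the start of the episode above 0.02 m).
It also fails if it takes over 72 s, if anything falls off the work surface, if the arm or the gripper's body presses on something with over 40 N, if the wrist force passes 120 N, or if a joint passes its speed limit or range.

## Working session

There is one attempt and no reset: what is moved stays moved. The work goes in short steps, Python scripts to look and compute and a tool call to move; the robot and the scene stay as the last step left them, time stands still between calls to the robot, and variables do not carry over. Pictures are saved under pics/ and viewed, about 8 in all and at most 12, crops included, and the job is handed in when it is done.

Besides the shell and the picture viewer there is one more tool, called after "Call:" as name([rows], argument=value, ...), one row to a line, values as JSON. apply_moves: Moves the arm, as the interface text tells. Its arguments: {"type":"object","properties":{"targets":{"type":"array","items":{"type":"array"}},"hand":{"type":"number"},"squeeze":{"type":"number"}},"required":["targets"]}

```bash
mkdir -p pics; ls; python3 - <<'E'
from cell import env
import cv2,numpy as np
o=env.get_obs();print({k:np.round(v,3) for k,v in o.items()})
ims=[]
for n in("scene","top"):
    p=env.read_camera(n);cv2.imwrite(f"pics/{n}0.png",cv2.cvtColor(p["image"],cv2.COLOR_RGB2BGR));ims.append(p)
    print(n,p["camera_matrix"].round(1).tolist(),p["camera_from_world"].round(3).tolist())
    for t in("lid","lifter","stand","pad","pot","loop_mid","head_mid","glue_bottle","sanding_block","arch_block","screw_tin","f_clamp","try_square","spindle_sleeve"):
        try: print(t,[(np.round(d["rect"]).tolist(),round(d["conf"],2)) for d in env.regions_of(p,t)])
        except Exception as e: print(t,e)
E
```

```text
pics
{'time_s': np.float64(0.0), 'qpos': array([-68.519,  18.44 ,  -4.014,  83.173,   1.295,  78.539,  -3.259]), 'joint_velocities': array([ 0.015,  0.077,  0.013, -0.006, -0.062,  0.002,  0.015]), 'effort': array([ 0.0000e+00, -4.9130e+01, -4.0400e-01, -3.1252e+01, -6.4000e-02,
        4.4000e-02,  0.0000e+00]), 'tool_pos': array([0.229, 0.608, 0.221]), 'tool_rot': array([-1.79893e+02,  6.00000e-03,  1.59329e+02]), 'force': array([0.619, 0.323, 0.214]), 'wrist_torque': array([ 0.034, -0.007,  0.029]), 'grip_width': np.float64(0.087)}
scene [[458.1, 0.0, 279.2], [0.0, 458.1, 201.0], [0.0, 0.0, 1.0]] [[0.867, 0.498, 0.003, -0.434], [0.297, -0.513, -0.805, -0.043], [-0.399, 0.7, -0.593, 1.495], [0.0, 0.0, 0.0, 1.0]]
lid [([129.0, 256.0, 211.0, 318.0], 0.81), ([366.0, 191.0, 390.0, 227.0], 0.5)]
lifter [([287.0, 133.0, 319.0, 156.0], 0.68), ([235.0, 134.0, 285.0, 165.0], 0.62)]
stand [([282.0, 131.0, 322.0, 196.0], 0.64)]
pad [([262.0, 221.0, 331.0, 269.0], 0.94)]
pot [([134.0, 293.0, 217.0, 342.0], 0.6)]
loop_mid [([128.0, 259.0, 210.0, 321.0], 0.69)]
head_mid [([129.0, 258.0, 211.0, 3
[... 782 characters left out ...]
255.0], 0.96)]
pad [([258.0, 169.0, 310.0, 226.0], 0.83), ([372.0, 206.0, 425.0, 262.0], 0.6)]
pot [([368.0, 227.0, 406.0, 266.0], 0.82), ([352.0, 137.0, 375.0, 160.0], 0.38)]
loop_mid [([372.0, 206.0, 428.0, 257.0], 0.65)]
head_mid [([369.0, 205.0, 423.0, 262.0], 0.81)]
glue_bottle [([244.0, 221.0, 262.0, 244.0], 0.75)]
sanding_block [([311.0, 228.0, 341.0, 246.0], 0.82), ([369.0, 227.0, 406.0, 267.0], 0.48)]
arch_block [([201.0, 146.0, 235.0, 162.0], 0.65)]
screw_tin [([350.0, 137.0, 377.0, 160.0], 0.75), ([173.0, 224.0, 220.0, 252.0], 0.17)]
f_clamp [([252.0, 105.0, 323.0, 133.0], 0.56)]
try_square [([141.0, 145.0, 173.0, 177.0], 0.91)]
spindle_sleeve [([403.0, 157.0, 423.0, 174.0], 0.5)]
```

```bash
python3 - <<'E'
import cv2,numpy as np
a=cv2.imread("pics/scene0.png");b=cv2.imread("pics/top0.png")
cv2.imwrite("pics/s1.png",cv2.resize(a[110:410,100:440],None,fx=2.2,fy=2,interpolation=cv2.INTER_CUBIC)[:, :])
cv2.imwrite("pics/t1.png",cv2.resize(b[90:350,120:450],None,fx=2.3,fy=2.3,interpolation=cv2.INTER_CUBIC))
E
```

```text
(no output)
```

View pics/s1.png

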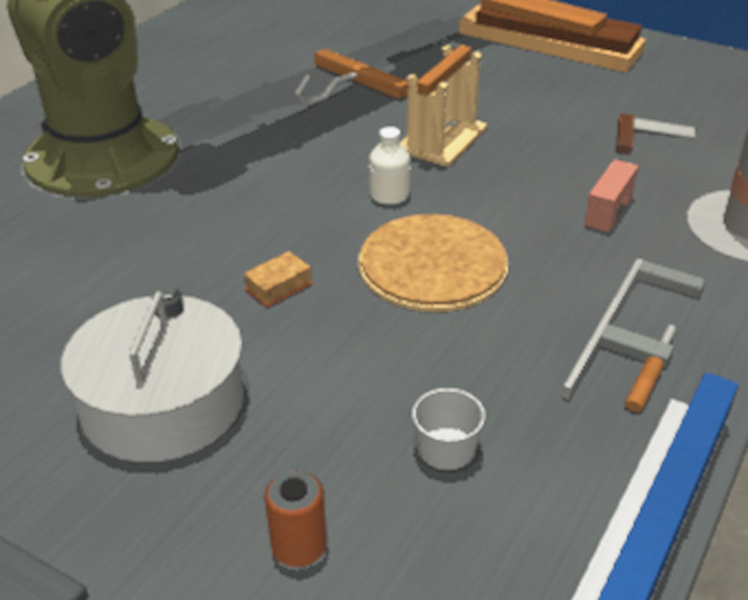

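View pics/t1.png

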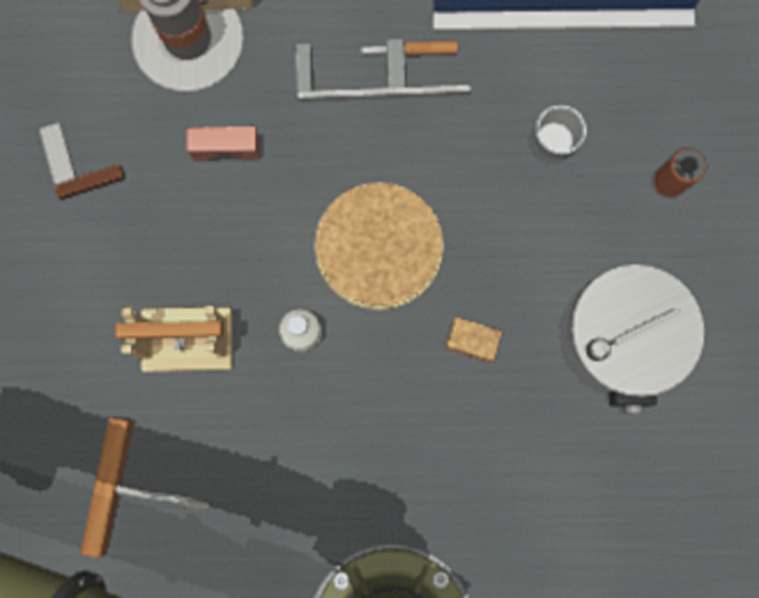

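The top view shows two lifter-like things. One hangs in the stand, with its handle at crop (116–220, 328), full-image px (170–216, 232). A larger one lies on the bench, at crop (82–130, 418–556), full-image px (155–176, 272–332). The one in the stand is the smaller, so it is the one meant. The lid is at crop (638, 330) with its head at (598, 348), and the pad is at (379, 245).

```bash
cat > h.py <<'E'
from cell import env
import cv2,numpy as np
from scipy.spatial.transform import Rotation as R
def cam(name):
    o=env.get_obs();p=env.read_camera(name)
    if "camera_from_world" in p: T=np.linalg.inv(p["camera_from_world"])
    else:
        W=np.eye(4);W[:3,:3]=R.from_euler("xyz",o["tool_rot"],degrees=True).as_matrix();W[:3,3]=o["tool_pos"];T=W@p["mount"]
    p["T"]=T;return p
def ray(p,uv,z):
    d=p["T"][:3,:3]@np.linalg.solve(p["camera_matrix"],[uv[0],uv[1],1]);c=p["T"][:3,3]
    return (c+d*(z-c[2])/d[2])
def proj(p,X):
    c=np.linalg.inv(p["T"])@np.append(X,1);q=p["camera_matrix"]@c[:3];return q[:2]/q[2]
def save(p,f,box=None,s=1):
    im=cv2.cvtColor(p["image"],cv2.COLOR_RGB2BGR)
    if box: im=im[box[1]:box[3],box[0]:box[2]]
    cv2.imwrite(f"pics/{f}.png",cv2.resize(im,None,fx=s,fy=s,interpolation=cv2.INTER_CUBIC))
def st():
    o=env.get_obs();return {k:np.round(o[k],4).tolist() for k in("time_s","tool_pos","tool_rot","force","wrist_torque","grip_width")}
E
python3 - <<'E'
from h import *
p=cam("top")
c=lambda u,v:(120+u/2.3,90+v/2.3)
for n,u,v,z in [("h1",116,330,.146),("h2",220,327,.146),("baseTL",141,308,.012),("baseBR",231,371,.012),("lid",638,330,.084),("head",599,348,.114),("barend",680,310,.127),("pad",379,245,.018),("bottle",297,325,.115),("sand",474,339,.032)]:
    print(n,ray(p,c(u,v),z).round(3))
print(p.get("mount"));
w=cam("wrist");print(w["mount"].round(3).tolist(),w["camera_matrix"].round(1).tolist())
E
```

```text
h1 [0.413 0.36  0.146]
h2 [0.416 0.223 0.146]
baseTL [0.46  0.359 0.012]
baseBR [0.366 0.226 0.012]
lid [ 0.411 -0.349  0.084]
head [ 0.384 -0.287  0.114]
barend [ 0.433 -0.395  0.127]
pad [0.548 0.009 0.018]
bottle [0.421 0.123 0.115]
sand [ 0.406 -0.126  0.032]
None
[[0.0, -0.954, -0.299, 0.084], [1.0, -0.0, 0.001, 0.001], [-0.001, -0.299, 0.954, -0.162], [0.0, 0.0, 0.0, 1.0]] [[343.0, 0.0, 281.1], [0.0, 343.0, 201.3], [0.0, 0.0, 1.0]]
```

Call:
apply_moves([
  [[23,-39,8],[0,0,-0.148]],
  [[46,-79,16],[0,0,-0.296]],
  [[69,-118,24],[0,0,-0.444]],
  [[92,-158,32],[0,0,-0.592]],
  [[115,-197,40],[0,0,-0.74]],
  [[138,-237,48],[0,0,-0.888]],
  [[161,-276,56],[0,0,-1.036]],
  [[185,-316,64],[0,0,-1.184]],
])

```text
time_s: 2.4
tool_pos: [0.415, 0.2906, 0.2873]
tool_rot: [180.0, -0.0, 91.2]
force: [1.0, 1.1, -0.3]
grip_width: 0.0872
```

Call:
apply_moves([
  [[0,0,0],[0,0,-0.026]],
  [[0,0,0],[0,0,-0.026]],
])

```text
time_s: 2.6
tool_pos: [0.4152, 0.2913, 0.2872]
tool_rot: [180.0, -0.1, 89.9]
force: [0.1, 0.3, -0.1]
grip_width: 0.0871
```

```bash
python3 - <<'E'
from h import *
print(st());p=cam("wrist");print(p["T"].round(3).tolist())
for t in("lifter","stand"):print(t,[(d["rect"],round(d["conf"],2)) for d in env.regions_of(p,t)])
save(p,"w1",None,1.4)
for X in [(.414,.362,.146),(.414,.222,.146)]:print(proj(p,X).round(1))
E
```

```text
{'time_s': 2.6, 'tool_pos': [0.4152, 0.2913, 0.2872], 'tool_rot': [179.968, -0.0793, 89.8595], 'force': [0.0509, 0.3092, -0.1132], 'wrist_torque': [-0.0369, 0.0581, 0.0315], 'grip_width': 0.0871}
[[1.0, -0.003, 0.001, 0.414], [-0.002, -0.955, -0.297, 0.375], [0.001, 0.297, -0.955, 0.449], [0.0, 0.0, 0.0, 1.0]]
lifter [([263.0, 105.4, 299.5, 254.1], 0.76), ([11.5, 40.0, 188.2, 198.6], 0.59), ([306.7, 284.7, 407.3, 354.5], 0.4)]
stand [([244.9, 111.8, 316.5, 243.1], 0.85)]
[280.1 111.1]
[280.6 259.3]
```

View pics/w1.png

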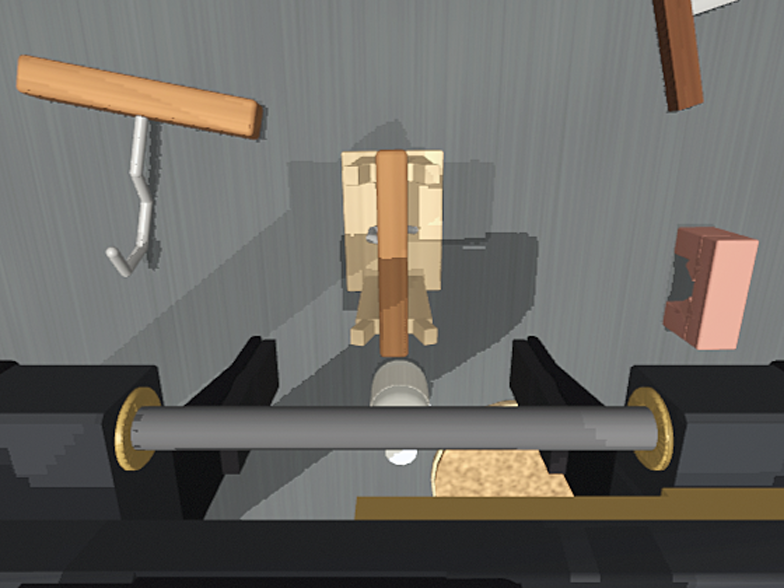

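The handle in the stand spans view px (377–408, 150–355), along world y. The larger lifter lies at the upper left. Next an enlarged crop to confirm this and see which way the prong points.

```bash
python3 - <<'E'
from h import *
p=cam("wrist");save(p,"w2",(225,95,335,265),3.5)
for u,v in [(269.5,107.5),(290,107.5),(271,253.5),(291.5,253.5)]:print(ray(p,(u,v),.146).round(4))
t=cam("top");save(t,"x")
for x in(-.022,.022):
  print(proj(p,(.414+x,.295,.045)).round(1))
print(proj(p,(.396,.295,.07)),proj(p,(.432,.295,.07)))
E
```

```text
[0.4026 0.367  0.146 ]
[0.42  0.367 0.146]
[0.4032 0.2306 0.146 ]
[0.4231 0.2307 0.146 ]
[263.7 166.8]
[300.6 167. ]
[266.18132679 171.34040878] [298.23477721 171.46256607]
```

View pics/w2.png

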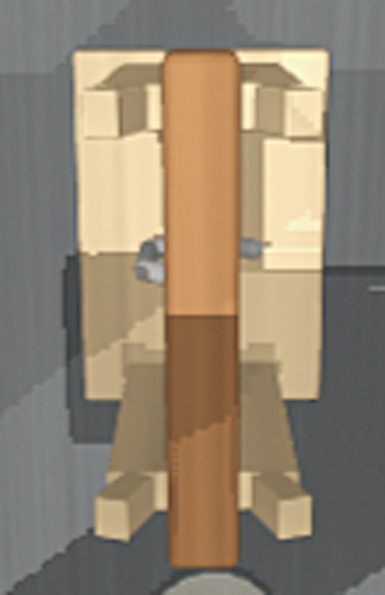

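The crop shows the rod's set-back on the left (world −x) and a single tip on the right (+x). So the prong points to +x and the stand's yaw is about 0. Now I descend and grip.

Call:
apply_moves([
  [[-2,4,-45],[0,0,0]],
  [[-2,4,-90],[0,0,0]],
  [[-2,4,-130],[0,0,0]],
  [[-2,4,-160],[0,0,0]],
  [[-2,4,-169],[0,0,0]],
  [[-2,4,-169],[0,0,0]],
])

```text
time_s: 3.45
tool_pos: [0.4115, 0.2962, 0.1165]
tool_rot: [-179.9, 0.1, 90.1]
force: [-0.0, 0.7, 0.4]
grip_width: 0.0873
```

Call:
apply_moves([
  [[0,0,0],[0,0,0]],
  [[0,0,0],[0,0,0]],
  [[0,0,0],[0,0,0]],
  [[0,0,0],[0,0,0]],
  [[0,0,0],[0,0,0]],
  [[0,0,0],[0,0,0]],
], hand=10, squeeze=55)

```text
time_s: 4.05
tool_pos: [0.4126, 0.2962, 0.1178]
tool_rot: [180.0, -0.0, 90.0]
force: [-0.8, -0.7, 0.4]
grip_width: 0.0468
```

```bash
python3 -c "
from h import *
print(st())"
```

```text
{'time_s': 4.05, 'tool_pos': [0.4126, 0.2962, 0.1178], 'tool_rot': [179.9836, -0.0108, 89.9968], 'force': [-0.8214, -0.6817, 0.3821], 'wrist_torque': [-0.0919, -0.0123, -0.0292], 'grip_width': 0.0468}
```

Call:
apply_moves([
  [[0,0,0],[0,0,0]],
  [[0,0,0],[0,0,0]],
  [[0,0,0],[0,0,0]],
  [[0,0,0],[0,0,0]],
  [[0,0,0],[0,0,0]],
  [[0,0,0],[0,0,0]],
])

```text
time_s: 4.65
tool_pos: [0.4126, 0.2961, 0.1176]
tool_rot: [180.0, 0.0, 90.0]
force: [1.1, -0.6, -0.1]
grip_width: 0.0194
```

Gripped at 19.4 mm. Return pose: TCP (0.4126, 0.2961, 0.1176), yaw 90°. Lifting out and carrying round to the pot.

Call:
apply_moves([
  [[0,0,20],[0,0,0]],
  [[0,0,60],[0,0,0]],
  [[0,0,105],[0,0,0]],
  [[0,0,150],[0,0,0]],
  [[10,-25,165],[0,0,0]],
  [[25,-70,165],[0,0,0]],
  [[40,-115,165],[0,0,0]],
  [[55,-160,165],[0,0,0]],
])

```text
time_s: 5.45
tool_pos: [0.4675, 0.1345, 0.2824]
tool_rot: [-180.0, -0.0, 90.0]
force: [0.8, 0.6, -1.4]
grip_width: 0.0193
```

Call:
apply_moves([
  [[10,-46,0],[0,0,0.05]],
  [[20,-93,0],[0,0,0.1]],
  [[25,-140,0],[0,0,0.16]],
  [[25,-188,0],[0,0,0.22]],
  [[15,-236,0],[0,0,0.28]],
  [[0,-284,0],[0,0,0.34]],
  [[-20,-328,0],[0,0,0.4]],
  [[-45,-368,0],[0,0,0.436]],
])

```text
time_s: 6.25
tool_pos: [0.4213, -0.2339, 0.2823]
tool_rot: [-180.0, 0.0, 115.0]
force: [1.5, -0.6, -1.1]
grip_width: 0.0195
```

```bash
python3 - <<'E'
from h import *
print(st());w=cam("wrist");save(w,"w3",None,1.4)
t=cam("top");g=cv2.cvtColor(t["image"],cv2.COLOR_RGB2GRAY)
for n in("lid","pad","pot"):
  for d in env.regions_of(t,n)[:2]:print(n,d["rect"],round(d["conf"],2))
cv2.imwrite("pics/t3.png",cv2.resize(cv2.cvtColor(t["image"],cv2.COLOR_RGB2BGR)[160:280,350:440],None,fx=6,fy=5))
E
```

```text
{'time_s': 6.25, 'tool_pos': [0.4213, -0.2339, 0.2823], 'tool_rot': [-179.972, 0.0046, 115.0493], 'force': [1.4635, -0.5536, -1.1186], 'wrist_torque': [-0.1194, -0.0428, 0.0272], 'grip_width': 0.0195}
lid [369.6, 231.2, 380.0, 252.7] 0.46
pad [255.2, 170.0, 309.9, 221.5] 0.56
```

View pics/w3.png

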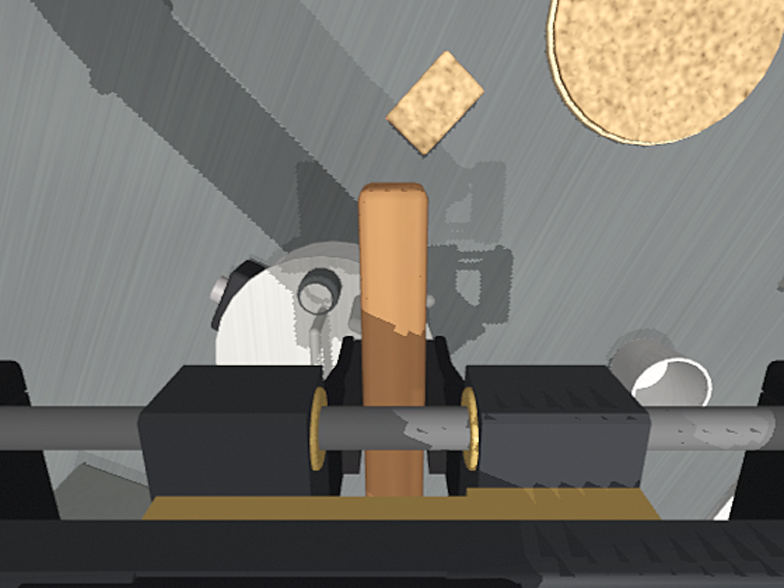

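The wrist view shows the handle at px (393, 187–), the head's top circle at (320, 290), and the loop bar below it at about (318, 345).

```bash
python3 - <<'E'
from h import *
w=cam("wrist");s=lambda u,v:(u/1.4,v/1.4)
o=env.get_obs();W=R.from_euler("xyz",o["tool_rot"],degrees=True).as_matrix()
h=ray(w,s(320,290),.114);print("head",h.round(4))
e=ray(w,s(393,186),.3107);print("handle end tool",(W.T@(e-o["tool_pos"])).round(4))
for uv in [(227.5,235),(227.5,255),(226,260)]:
  print("bar?",ray(w,uv,.131).round(4))
for yaw in(23,25):
  a=np.radians(yaw);c=h[:2]-.066*np.array([-np.sin(a),np.cos(a)]);print(yaw,c.round(4))
# enhanced crop of bar
im=cv2.cvtColor(w["image"],cv2.COLOR_RGB2BGR)[180:265,150:300];cv2.imwrite("pics/w4.png",cv2.resize(im,None,fx=5,fy=5,interpolation=cv2.INTER_CUBIC))
E
```

```text
head [ 0.3851 -0.2759  0.114 ]
handle end tool [ 0.0698 -0.0005 -0.0283]
bar? [ 0.3953 -0.2969  0.131 ]
bar? [ 0.4035 -0.317   0.131 ]
bar? [ 0.4043 -0.3228  0.131 ]
23 [ 0.4109 -0.3366]
25 [ 0.413  -0.3357]
```

View pics/w4.png

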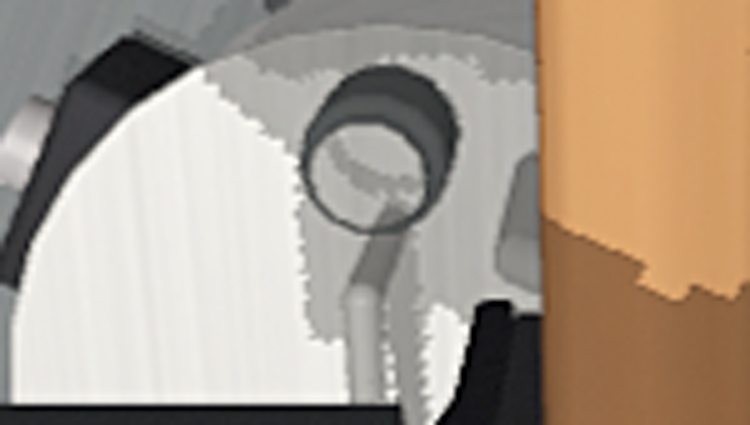

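```bash
python3 - <<'E'
from h import *
w=cam("wrist")
h=ray(w,(223.2,215.6),.114);a=ray(w,(223,238),.129);b=ray(w,(224.2,260),.129);print(h,a,b)
d=(a-b)[:2];print("yaw",np.degrees(np.arctan2(-d[0],d[1])))
for yaw in(24,):
  t=np.radians(yaw);y=np.array([-np.sin(t),np.cos(t)]);x=np.array([np.cos(t),np.sin(t)])
  print("c from head",h[:2]-.066*y,"c from bar end",a[:2]-.045*y, "bar x-offset of head", (h-a)[:2]@x)
  for d in (17,):
    c=h[:2]-.066*y; T=c+d/1000*y-.042*x; o=env.get_obs()["tool_pos"]; print("approach TCP",T,"shift",(T-o[:2])*1000)
t=cam("top");
for uv in[(638,330)]: pass
# lid rim circle fit in wrist: print head vs top estimate
E
```

```text
[ 0.38409502 -0.28613244  0.114     ] [ 0.39300504 -0.30214145  0.129     ] [ 0.40326781 -0.32407594  0.129     ]
yaw 25.07409215903453
c from head [ 0.41093964 -0.34642644] c from bar end [ 0.41130819 -0.343251  ] bar x-offset of head -0.0016282558826352686
approach TCP [ 0.3656562  -0.34797911] shift [ -57.41907648 -117.67074471]
```

Call:
apply_moves([
  [[-20,-40,0],[0,0,0]],
  [[-39,-79,0],[0,0,0]],
  [[-57,-118,0],[0,0,0]],
  [[-57,-118,-35],[0,0,0]],
  [[-57,-118,-70],[0,0,0]],
  [[-57,-118,-90],[0,0,0]],
  [[-57,-118,-96],[0,0,0]],
  [[-57,-118,-96],[0,0,0]],
])

```text
time_s: 7.45
tool_pos: [0.3658, -0.349, 0.1862]
tool_rot: [-179.9, -0.0, 115.1]
force: [0.1, 0.1, -1.4]
grip_width: 0.0193
```

```bash
python3 - <<'E'
from h import *
print(st());w=cam("wrist");s=cam("scene");im=cv2.cvtColor(s["image"],cv2.COLOR_RGB2BGR)
cv2.imwrite("pics/c1.png",np.hstack([cv2.resize(im[215:325,110:230],(545,500),interpolation=cv2.INTER_CUBIC),cv2.resize(cv2.cvtColor(w["image"],cv2.COLOR_RGB2BGR)[120:300,210:300],(250,500),interpolation=cv2.INTER_CUBIC)]))
E
```

```text
{'time_s': 7.45, 'tool_pos': [0.3658, -0.349, 0.1862], 'tool_rot': [-179.9055, -0.0419, 115.069], 'force': [0.1318, 0.0555, -1.4378], 'wrist_torque': [-0.0296, -0.0282, 0.0324], 'grip_width': 0.0193}
```

View pics/c1.png

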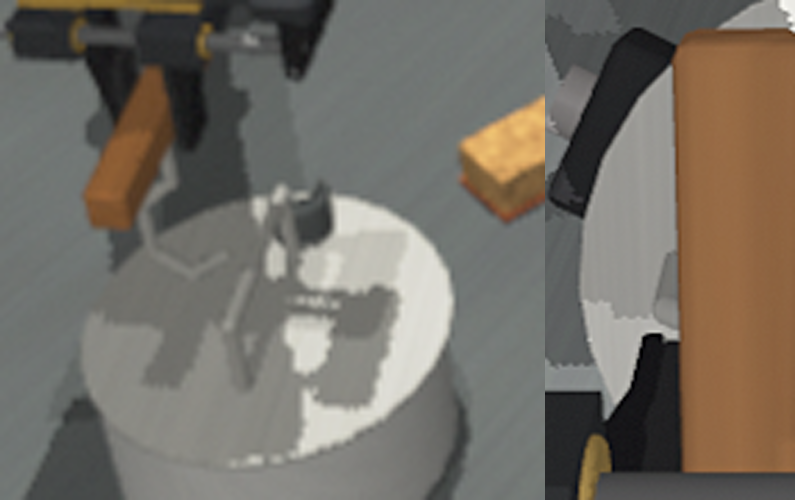

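The scene crop shows the hook low over the lid with its prong tip at (222, 258), pointing at the bar (245, 300). I slide it under by 42 mm along its own +x.

Call:
apply_moves([
  [[10,5,0],[0,0,0]],
  [[20,9,0],[0,0,0]],
  [[30,14,0],[0,0,0]],
  [[38,18,0],[0,0,0]],
  [[38,18,6],[0,0,0]],
  [[38,18,12],[0,0,0]],
  [[38,18,16],[0,0,0]],
  [[38,18,16],[0,0,0]],
])

```text
time_s: 8.35
tool_pos: [0.4035, -0.3326, 0.2035]
tool_rot: [179.9, 0.1, 114.9]
force: [-0.1, -0.4, -2.2]
grip_width: 0.0194
```

```bash
python3 - <<'E'
from h import *
print(st())
f=[]
for _ in range(4): env.read_camera("top"); f.append(env.get_obs()["force"])
print(np.round(f,2).tolist())
E
```

```text
{'time_s': 8.35, 'tool_pos': [0.4035, -0.3326, 0.2035], 'tool_rot': [179.9172, 0.0609, 114.9319], 'force': [-0.137, -0.4132, -2.2206], 'wrist_torque': [-0.0705, 0.03, -0.0198], 'grip_width': 0.0194}
[[0.04, 0.7, -1.06], [-0.39, 1.15, -2.48], [-0.66, 1.03, -1.73], [-0.0, 0.84, -1.57]]
```

Call:
apply_moves([
  [[0,0,2],[0,0,0]],
  [[0,0,4],[0,0,0]],
  [[0,0,6],[0,0,0]],
  [[0,0,8],[0,0,0]],
  [[0,0,8],[0,0,0]],
  [[0,0,8],[0,0,0]],
])

```text
time_s: 9.15
tool_pos: [0.4031, -0.3316, 0.2101]
tool_rot: [-180.0, -0.0, 115.0]
force: [-0.0, 0.5, -6.7]
grip_width: 0.0192
```

```bash
python3 - <<'E'
from h import *
print(st())
f=[];m=[]
for i in range(12):
    w=cam("scene" if i%2 else "wrist"); o=env.get_obs();f.append(o["force"]);m.append(o["wrist_torque"])
    if i==10:save(w,"w5")
    if i==11:save(w,"s5")
print(np.mean(f,0),np.std(f,0),np.mean(m,0))
E
```

```text
{'time_s': 9.15, 'tool_pos': [0.4031, -0.3316, 0.2101], 'tool_rot': [-179.97, -0.0424, 114.9817], 'force': [-0.0495, 0.4839, -6.6542], 'wrist_torque': [-0.0317, 0.0444, 0.0012], 'grip_width': 0.0192}
[-0.2568961   0.25718721 -6.17455873] [0.31274817 0.46666921 0.53242754] [-0.01686206  0.02560336 -0.00804046]
```

The hook carries 4.6 N, which suggests a head of about 0.12 kg and a balance point near 17 mm, where I happen to be. I'll raise it 8 mm more, where the tilt is bounded at about 0.14 rad, and look.

Call:
apply_moves([
  [[0,0,2],[0,0,0]],
  [[0,0,4],[0,0,0]],
  [[0,0,6],[0,0,0]],
  [[0,0,8],[0,0,0]],
  [[0,0,8],[0,0,0]],
  [[0,0,8],[0,0,0]],
])

```text
time_s: 10.35
tool_pos: [0.4035, -0.3319, 0.2186]
tool_rot: [180.0, 0.0, 115.0]
force: [0.0, 0.2, -6.9]
grip_width: 0.0199
```

```bash
python3 - <<'E'
from h import *
print(st())
f=[]
for i in range(10):
    w=cam("scene" if i%2 else "wrist"); f.append(env.get_obs()["force"])
    if i==8:save(w,"w6")
    if i==9:save(w,"s6")
print(np.mean(f,0),np.std(f,0))
a=cv2.imread("pics/s0.png") if 0 else cv2.imread("pics/scene0.png");b=cv2.imread("pics/s6.png")
c=lambda i:cv2.resize(i[225:350,120:225],(395,470),interpolation=cv2.INTER_CUBIC)
cv2.imwrite("pics/c2.png",np.hstack([c(a),c(b)]))
E
```

```text
{'time_s': 10.35, 'tool_pos': [0.4035, -0.3319, 0.2186], 'tool_rot': [179.9875, 0.0057, 114.9818], 'force': [0.0043, 0.1723, -6.8536], 'wrist_torque': [-0.0478, 0.0298, -0.0681], 'grip_width': 0.0199}
[-0.24733703 -0.02157481 -6.74493438] [0.44797002 0.59222538 0.43625844]
```

View pics/c2.png

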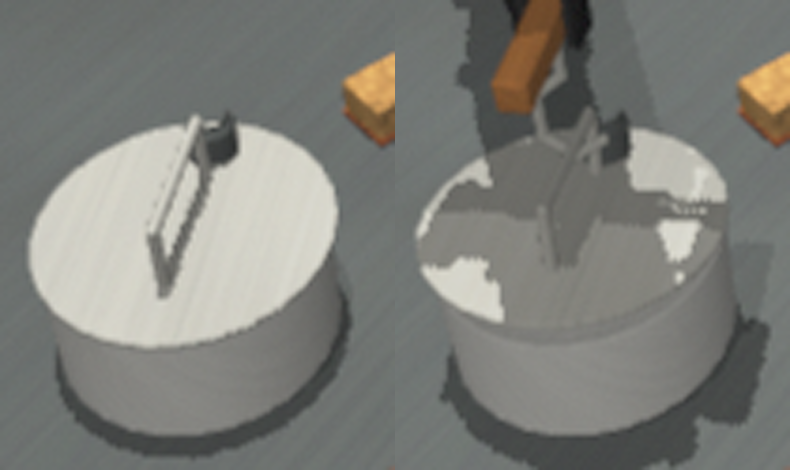

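The lid (right panel) has its front rim clearly raised (bottom edge v 345 → 327) while its rear, head side stays low. It tips to the head. I'll fit the tilt from the ellipse extents.

```bash
cat > fit.py <<'E'
from h import *
from scipy.optimize import least_squares
YAW=24.5
def rim(p,x,y,z,th,r=.091):
    # z: height of origin, th: +ve = head side (+y) down
    a=np.linspace(0,2*np.pi,181);L=np.c_[r*np.cos(a),r*np.sin(a),0*a+.012]
    M=R.from_euler("z",YAW,degrees=True)*R.from_euler("x",-th)
    W=M.apply(L)+[x,y,z];q=np.array([proj(p,w) for w in W]);return [q[:,0].min(),q[:,0].max(),q[:,1].min(),q[:,1].max()]
def loopz(seat,th,x,y):
    # origin z s.t. bar passes seat height at seat xy
    yh=np.array([-np.sin(np.radians(YAW)),np.cos(np.radians(YAW))])
    s=(np.array(seat[:2])-[x,y])@yh       # horizontal distance along bar dir from origin
    u=(s-.055*np.sin(th))/np.cos(th)      # along bar
    return seat[2]+u*np.sin(th)-.055*np.cos(th),u
E
python3 - <<'E'
from fit import *
p=cam("scene")
def ext(l,r,t,b):return np.array([120+l/3.762,120+r/3.762,225+t/3.76,225+b/3.76])
m0=ext(28,338,122,346);m1=ext(20,333,128,328)
f=least_squares(lambda v:np.array(rim(p,v[0],v[1],.072,0))-m0,[.41,-.347]);print("rest",f.x,f.fun)
o=env.get_obs()["tool_pos"];seat=o+[0,0,.0174-.0985]
print(seat)
g=least_squares(lambda v:np.array(rim(p,v[0],v[1],loopz(seat,v[2],v[0],v[1])[0],v[2]))-m1-f.fun,[.41,-.347,.05],x_scale=[.01,.01,.05]);print(g.x,g.fun,loopz(seat,g.x[2],*g.x[:2]))
E
```

```text
rest [ 0.41190024 -0.34781869] [ 0.16182439 -0.16625327 -0.10641814  0.10792004]
[ 0.40349593 -0.33183336  0.13747438]
[ 0.41601048 -0.35575629  0.11542201] [-0.3612349   0.37477466 -0.08384638 -0.01461131] (np.float64(0.08523148262256693), np.float64(0.020762658172613576))
```

The tilt is about 0.115 rad head-down with the lid still propped, so the balance lies beyond about 22 mm. I lower until slack, shift 6 mm towards the head and lift again.

Call:
apply_moves([
  [[0,0,-4],[0,0,0]],
  [[0,0,-8],[0,0,0]],
  [[0,0,-12],[0,0,0]],
  [[0,0,-15],[0,0,0]],
  [[0,0,-15],[0,0,0]],
  [[-1,3,-15],[0,0,0]],
  [[-2.5,5.5,-15],[0,0,0]],
  [[-2.5,5.5,-12],[0,0,0]],
])

```text
time_s: 11.7
tool_pos: [0.4008, -0.3258, 0.2066]
tool_rot: [180.0, -0.0, 115.0]
force: [-0.6, -1.0, -1.6]
grip_width: 0.0194
```

Call:
apply_moves([
  [[0,0,2],[0,0,0]],
  [[0,0,4],[0,0,0]],
  [[0,0,6],[0,0,0]],
  [[0,0,8],[0,0,0]],
  [[0,0,10],[0,0,0]],
  [[0,0,12],[0,0,0]],
  [[0,0,12],[0,0,0]],
  [[0,0,12],[0,0,0]],
])

```text
time_s: 12.5
tool_pos: [0.401, -0.3264, 0.2186]
tool_rot: [180.0, 0.0, 115.0]
force: [-0.3, 0.9, -6.4]
grip_width: 0.0194
```

```bash
python3 - <<'E'
from h import *
print(st())
f=[]
for i in range(10):
    w=cam("scene" if i%2 else "wrist"); f.append(env.get_obs()["force"])
    if i==8:save(w,"w7")
    if i==9:save(w,"s7")
print(np.mean(f,0),np.std(f,0))
b=cv2.imread("pics/s7.png")
cv2.imwrite("pics/c3.png",cv2.resize(b[225:350,120:225],None,fx=5,fy=4.6,interpolation=cv2.INTER_CUBIC))
E
```

```text
{'time_s': 12.5, 'tool_pos': [0.401, -0.3264, 0.2186], 'tool_rot': [179.994, 0.0055, 114.9825], 'force': [-0.2798, 0.9461, -6.4364], 'wrist_torque': [-0.0245, 0.0143, -0.0333], 'grip_width': 0.0194}
[-0.20970173 -0.31124927 -6.40376259] [0.38305256 0.6001668  0.49197166]
```

View pics/c3.png

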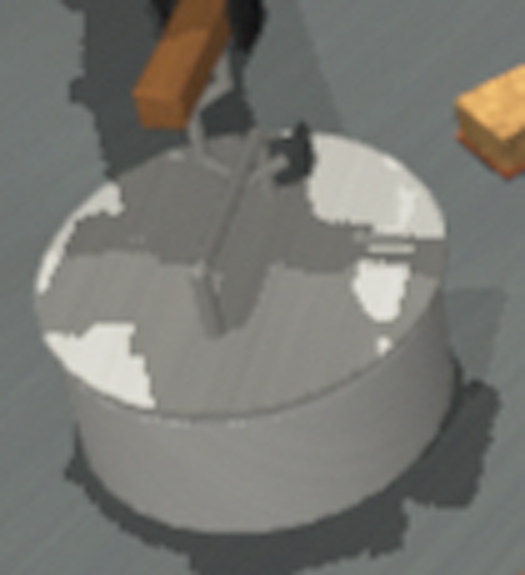

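```bash
python3 - <<'E'
from fit import *
p=cam("scene")
m1=np.array([120+36/5,120+445/5,225+130/4.6,225+415/4.6]);f0=np.array([.16,-.17,-.11,.11])
seat=env.get_obs()["tool_pos"]+[0,0,.0174-.0985]
for r in(f0,0):
  g=least_squares(lambda v:np.array(rim(p,v[0],v[1],loopz(seat,v[2],v[0],v[1])[0],v[2]))-m1-r,[.41,-.347,.05],x_scale=[.01,.01,.05]);print(g.x,g.fun,loopz(seat,g.x[2],*g.x[:2]))
E
```

```text
[ 0.4112554  -0.34686156 -0.04825622] [-0.41936942  0.42998308 -0.09869637  0.00777151] (np.float64(0.08130336557038104), np.float64(0.025615373013008765))
[ 0.41142241 -0.34702541 -0.04314895] [-0.27387129  0.28088182 -0.06432549  0.00455339] (np.float64(0.08142416615710207), np.float64(0.025547078709903557))
```

The tilt is now −0.046 rad and the lid appears to hang free. The two trials agree (6 mm shift, 0.16 rad change, 40 mm arm), so the balance is about 1.8 mm back. Lower, shift, then lift clear.

Call:
apply_moves([
  [[0,0,-4],[0,0,0]],
  [[0,0,-8],[0,0,0]],
  [[0,0,-12],[0,0,0]],
  [[0,0,-15],[0,0,0]],
  [[0,0,-15],[0,0,0]],
  [[0.7,-1.6,-15],[0,0,0]],
  [[0.7,-1.6,-15],[0,0,0]],
  [[0.7,-1.6,-12],[0,0,0]],
])

```text
time_s: 13.85
tool_pos: [0.4016, -0.328, 0.2066]
tool_rot: [-180.0, -0.0, 115.0]
force: [0.1, -0.2, -1.5]
grip_width: 0.0194
```

Call:
apply_moves([
  [[0,0,3],[0,0,0]],
  [[0,0,6],[0,0,0]],
  [[0,0,9],[0,0,0]],
  [[0,0,12],[0,0,0]],
  [[0,0,16],[0,0,0]],
  [[0,0,20],[0,0,0]],
  [[0,0,24],[0,0,0]],
  [[0,0,28],[0,0,0]],
])

```text
time_s: 14.65
tool_pos: [0.4017, -0.328, 0.235]
tool_rot: [180.0, 0.0, 115.0]
force: [0.1, -0.8, -7.4]
grip_width: 0.0196
```

Call:
apply_moves([
  [[0,0,3],[0,0,0]],
  [[0,0,6],[0,0,0]],
  [[0,0,6],[0,0,0]],
  [[0,0,6],[0,0,0]],
  [[0,0,6],[0,0,0]],
])

```text
time_s: 15.15
tool_pos: [0.4016, -0.3279, 0.2404]
tool_rot: [-180.0, -0.0, 115.0]
force: [0.0, 0.6, -6.5]
grip_width: 0.0195
```

```bash
python3 - <<'E'
from h import *
print(st())
f=[]
for i in range(10):
    w=cam("scene" if i%2 else "wrist"); f.append(env.get_obs()["force"])
    if i==8:save(w,"w8")
    if i==9:save(w,"s8")
print(np.mean(f,0),np.std(f,0))
b=cv2.imread("pics/s8.png")
cv2.imwrite("pics/c4.png",cv2.resize(b[225:350,120:225],None,fx=5,fy=4.6,interpolation=cv2.INTER_CUBIC))
E
```

```text
{'time_s': 15.15, 'tool_pos': [0.4016, -0.3279, 0.2404], 'tool_rot': [-179.9896, -0.0141, 114.979], 'force': [0.0288, 0.6183, -6.5106], 'wrist_torque': [-0.0299, 0.029, 0.0563], 'grip_width': 0.0195}
[-0.06129618  0.00681524 -6.72326982] [0.44044617 0.38785686 0.32489493]
```

View pics/c4.png

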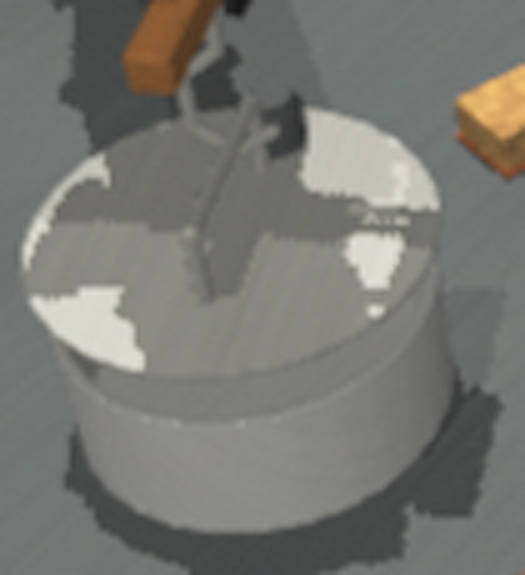

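```bash
python3 - <<'E'
from fit import *
p=cam("scene")
m1=np.array([120+22/5,120+441/5,225+107/4.6,225+377/4.6]);f0=np.array([.16,-.17,-.11,.11])
seat=env.get_obs()["tool_pos"]+[0,0,.0174-.0985]
for r in(f0,0):
  g=least_squares(lambda v:np.array(rim(p,v[0],v[1],loopz(seat,v[2],v[0],v[1])[0],v[2]))-m1-r,[.41,-.347,.05],x_scale=[.01,.01,.05]);print(g.x,g.fun,loopz(seat,g.x[2],*g.x[:2]))
for t in("pad",):
  for n in("top","wrist"):
    q=cam(n)
    for d in env.regions_of(q,t)[:1]:
      c,_=cv2.findContours(d["region"].astype(np.uint8),0,2);c=max(c,key=cv2.contourArea);e=cv2.fitEllipse(c);print(n,e,d["conf"],ray(q,e[0],.018))
E
```

```text
[ 0.41267197 -0.34960415  0.01146495] [-0.19749889  0.20324584 -0.0461311  -0.00145968] (np.float64(0.10475931733201463), np.float64(0.023633724900706542))
[ 0.41283522 -0.34976685  0.01604372] [-0.05075328  0.05224366 -0.01185454 -0.00045497] (np.float64(0.10487042953593011), np.float64(0.023599149894033635))
top ((284.5246276855469, 196.2313995361328), (54.102012634277344, 55.36906814575195), 126.31482696533203) 0.97 [0.54917193 0.00962391 0.018     ]
wrist ((528.013916015625, 6.126493453979492), (39.475799560546875, 84.36650848388672), 106.53878784179688) 0.85 [ 0.55418556 -0.07146238  0.018     ]
```

Tilt is about 0.014 rad, the lid's z is 0.105, and it hangs free. The pad centre is at (0.549, 0.009). I carry by (136, 358) mm with gentle acceleration.

Call:
apply_moves([
  [[1,3,0],[0,0,0]],
  [[3,8,0],[0,0,0]],
  [[6,17,0],[0,0,0]],
  [[11,28,0],[0,0,0]],
  [[16,42,0],[0,0,0]],
  [[21.3,56,0],[0,0,0]],
  [[26.7,70,0],[0,0,0]],
  [[32,84,0],[0,0,0]],
])

```text
time_s: 16.7
tool_pos: [0.4342, -0.2423, 0.2406]
tool_rot: [180.0, -0.0, 115.0]
force: [-0.6, -0.7, -7.2]
grip_width: 0.0196
```

Call:
apply_moves([
  [[5.3,14,0],[0,0,0]],
  [[10.7,28,0],[0,0,0]],
  [[16,42,0],[0,0,0]],
  [[21.4,56,0],[0,0,0]],
  [[26.7,70,0],[0,0,0]],
  [[32,84,0],[0,0,0]],
  [[37.4,98,0],[0,0,0]],
  [[42.7,112,0],[0,0,0]],
])

```text
time_s: 17.5
tool_pos: [0.4768, -0.1307, 0.2406]
tool_rot: [180.0, 0.0, 115.0]
force: [1.0, -0.4, -6.4]
grip_width: 0.0194
```

Call:
apply_moves([
  [[5.3,14,0],[0,0,0]],
  [[10.7,28,0],[0,0,0]],
  [[16,42,0],[0,0,0]],
  [[21.4,56,0],[0,0,0]],
  [[26.7,70,0],[0,0,0]],
  [[32,84,0],[0,0,0]],
  [[37.4,98,0],[0,0,0]],
  [[42.7,112,0],[0,0,0]],
])

```text
time_s: 18.3
tool_pos: [0.5195, -0.0187, 0.2405]
tool_rot: [-180.0, 0.0, 115.0]
force: [-0.7, -0.6, -5.9]
grip_width: 0.0197
```

Call:
apply_moves([
  [[5,13,0],[0,0,0]],
  [[9.3,24.3,0],[0,0,0]],
  [[12.8,33.7,0],[0,0,0]],
  [[15.7,41.1,0],[0,0,0]],
  [[17.6,46.3,0],[0,0,0]],
  [[18.7,49.1,0],[0,0,0]],
  [[19,50,0],[0,0,0]],
  [[19,50,0],[0,0,0]],
])

```text
time_s: 19.1
tool_pos: [0.538, 0.0297, 0.2406]
tool_rot: [-180.0, 0.0, 114.9]
force: [0.3, -0.2, -7.1]
grip_width: 0.0196
```

```bash
python3 - <<'E'
from h import *
print(st());p=cam("scene");save(p,"s9")
q=proj(p,(.549,.009,.018)).astype(int);print(q)
b=cv2.cvtColor(p["image"],cv2.COLOR_RGB2BGR)
cv2.imwrite("pics/c5.png",cv2.resize(b[q[1]-75:q[1]+50,q[0]-55:q[0]+55],None,fx=5,fy=4.6,interpolation=cv2.INTER_CUBIC))
E
```

```text
{'time_s': 19.1, 'tool_pos': [0.538, 0.0297, 0.2406], 'tool_rot': [-179.9932, 0.0094, 114.949], 'force': [0.2788, -0.2153, -7.1467], 'wrist_torque': [-0.1393, -0.0427, -0.0382], 'grip_width': 0.0196}
[296 237]
```

View pics/c5.png

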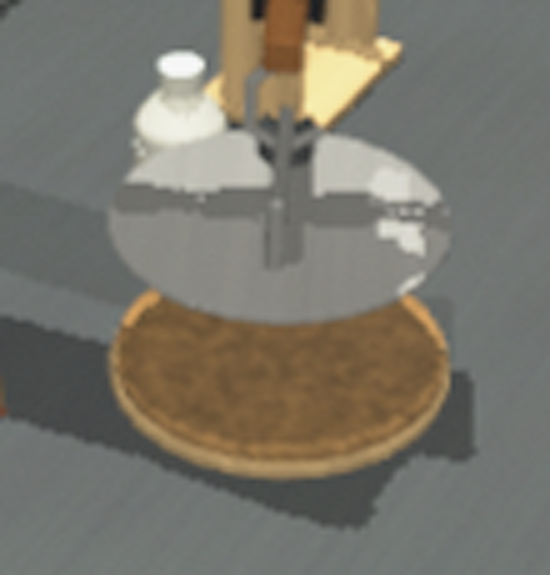

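The lid hangs level and centred over the pad. Its ellipse centre is at (280, 225), above the pad centre at (280, 370). Lowering gently.

Call:
apply_moves([
  [[0,0,-4],[0,0,0]],
  [[0,0,-12],[0,0,0]],
  [[0,0,-22],[0,0,0]],
  [[0,0,-33],[0,0,0]],
  [[0,0,-44],[0,0,0]],
  [[0,0,-54],[0,0,0]],
  [[0,0,-62],[0,0,0]],
  [[0,0,-68],[0,0,0]],
])

```text
time_s: 19.95
tool_pos: [0.5378, 0.03, 0.1716]
tool_rot: [-180.0, 0.0, 115.0]
force: [-0.1, 0.2, -7.5]
grip_width: 0.0197
```

Call:
apply_moves([
  [[0,0,-4],[0,0,0]],
  [[0,0,-7],[0,0,0]],
  [[0,0,-10],[0,0,0]],
  [[0,0,-13],[0,0,0]],
  [[0,0,-16],[0,0,0]],
  [[0,0,-19],[0,0,0]],
  [[0,0,-22],[0,0,0]],
  [[0,0,-25],[0,0,0]],
])

```text
time_s: 20.75
tool_pos: [0.539, 0.0301, 0.1483]
tool_rot: [179.9, 0.0, 115.0]
force: [-0.6, -0.1, -1.5]
grip_width: 0.0193
```

Call:
apply_moves([
  [[0,0,-5],[0,0,0]],
  [[0,0,-10],[0,0,0]],
  [[0,0,-14],[0,0,0]],
  [[0,0,-14],[0,0,0]],
  [[0,0,-14],[0,0,0]],
  [[0,0,-14],[0,0,0]],
])

```text
time_s: 21.35
tool_pos: [0.5383, 0.0301, 0.1338]
tool_rot: [180.0, 0.0, 115.0]
force: [-0.1, 0.5, -1.4]
grip_width: 0.0196
```

```bash
python3 - <<'E'
from h import *
print(st());f=[]
for i in range(6):
  p=cam("scene");f.append(env.get_obs()["force"])
print(np.mean(f,0))
save(p,"s10")
for n in("lid",):
  for d in env.regions_of(p,n)[:2]:print(d["rect"],d["conf"])
E
```

```text
{'time_s': 21.35, 'tool_pos': [0.5383, 0.0301, 0.1338], 'tool_rot': [179.976, 0.007, 114.9815], 'force': [-0.079, 0.524, -1.3857], 'wrist_torque': [0.0075, 0.0319, -0.0524], 'grip_width': 0.0196}
[ 0.16023049 -0.08722901 -1.29000753]
[265.9, 211.9, 328.4, 257.6] 0.88
```

The lifter is unloaded (−1.3 N, its own weight), so the lid rests on the pad. Backing out along −x and then up.

Call:
apply_moves([
  [[-9,-4,0],[0,0,0]],
  [[-18,-8.5,0],[0,0,0]],
  [[-30,-14,0],[0,0,0]],
  [[-43,-20,0],[0,0,0]],
  [[-43,-20,10],[0,0,0]],
  [[-43,-20,40],[0,0,0]],
  [[-43,-20,85],[0,0,0]],
  [[-43,-20,130],[0,0,0]],
])

```text
time_s: 22.5
tool_pos: [0.4948, 0.0099, 0.2657]
tool_rot: [180.0, -0.0, 115.0]
force: [1.3, -0.3, -1.2]
grip_width: 0.0191
```

```bash
python3 - <<'E'
from h import *
o=env.get_obs();print(st())
t=np.array([.4126,.2961,.283]);print(((t-o["tool_pos"])*1000).round(1), np.radians(90-o["tool_rot"][2]))
E
```

```text
{'time_s': 22.5, 'tool_pos': [0.4948, 0.0099, 0.2657], 'tool_rot': [179.9717, -0.0086, 114.9625], 'force': [1.3324, -0.3272, -1.1955], 'wrist_torque': [0.0007, -0.0557, -0.0433], 'grip_width': 0.0191}
[-82.2 286.2  17.3] -0.43567775130598585
```

Call:
apply_moves([
  [[-5,25,17],[0,0,-0.04]],
  [[-12,65,17],[0,0,-0.1]],
  [[-22,110,17],[0,0,-0.17]],
  [[-35,155,17],[0,0,-0.25]],
  [[-50,200,17],[0,0,-0.32]],
  [[-66,242,17],[0,0,-0.39]],
  [[-78,273,17],[0,0,-0.436]],
  [[-82,286,17],[0,0,-0.436]],
])

```text
time_s: 23.3
tool_pos: [0.4109, 0.3001, 0.2811]
tool_rot: [-180.0, -0.1, 90.3]
force: [-0.5, 0.5, -1.9]
grip_width: 0.0192
```

Call:
apply_moves([
  [[0,0,0],[0,0,0]],
  [[0,0,0],[0,0,0]],
  [[0,0,0],[0,0,0]],
])

```text
time_s: 23.6
tool_pos: [0.4144, 0.2939, 0.2809]
tool_rot: [180.0, 0.0, 89.8]
force: [-0.1, 0.4, -1.1]
grip_width: 0.0198
```

```bash
python3 - <<'E'
from h import *
a=[]
for i in range(4):
  p=cam("top");a.append(env.get_obs()["tool_pos"])
o=env.get_obs();print(st())
t=np.array([.4126,.2961,.1176]);print(((t-np.mean(a,0))*1000).round(1), 90-o["tool_rot"][2])
p=cam("top")
for d in env.regions_of(p,"lid")[:1]:
  c,_=cv2.findContours(d["region"].astype(np.uint8),0,2);c=max(c,key=cv2.contourArea);e=cv2.fitEllipse(c);print("lid",e,d["conf"],ray(p,e[0],.030))
E
```

```text
{'time_s': 23.8, 'tool_pos': [0.4137, 0.295, 0.2808], 'tool_rot': [179.985, -0.0076, 89.8912], 'force': [-0.0666, 0.0321, -2.0843], 'wrist_torque': [-0.1029, 0.0326, 0.008], 'grip_width': 0.0195}
[  -1.4    1.6 -163.2] 0.10876525841710816
lid ((284.6318359375, 195.56500244140625), (52.1370849609375, 53.644775390625), 80.29658508300781) 0.59 [0.54915642 0.00935063 0.03      ]
```

The lid is centred on the pad to within about a millimetre. Lowering the lifter into the notches.

Call:
apply_moves([
  [[-1,1.5,-20],[0,0,0]],
  [[-1,1.5,-60],[0,0,0]],
  [[-1,1.5,-100],[0,0,0]],
  [[-1,1.5,-130],[0,0,0]],
  [[-1,1.5,-145],[0,0,0]],
  [[-1,1.5,-155],[0,0,0]],
  [[-1,1.5,-162],[0,0,0]],
  [[-1,1.5,-162],[0,0,0]],
])

```text
time_s: 24.7
tool_pos: [0.4124, 0.2977, 0.1187]
tool_rot: [180.0, -0.0, 90.0]
force: [-0.0, 0.1, -2.2]
grip_width: 0.0194
```

Call:
apply_moves([
  [[0,0,-0.5],[0,0,0]],
  [[0,0,-0.5],[0,0,0]],
])

```text
time_s: 24.9
tool_pos: [0.4126, 0.298, 0.119]
tool_rot: [179.9, -0.1, 90.0]
force: [-0.0, -0.7, -2.0]
grip_width: 0.0197
```

```bash
python3 - <<'E'
from h import *
f=[]
for i in range(6):
  p=cam("top");f.append(env.get_obs()["force"])
print(st(),np.mean(f,0))
E
```

```text
{'time_s': 25.2, 'tool_pos': [0.4121, 0.2977, 0.1183], 'tool_rot': [179.9822, -0.0149, 90.0027], 'force': [-0.4974, 0.8308, -1.3097], 'wrist_torque': [-0.0561, 0.1084, 0.0507], 'grip_width': 0.0197} [-0.21012248  0.06078502 -1.60912938]
```

Call:
apply_moves([
  [[0,-1.5,-0.8],[0,0,0]],
  [[0,-1.5,-0.8],[0,0,0]],
  [[0,-1.5,-0.8],[0,0,0]],
])

```text
time_s: 25.5
tool_pos: [0.4122, 0.2963, 0.1176]
tool_rot: [180.0, -0.0, 90.0]
force: [-0.0, 0.8, 0.2]
grip_width: 0.0195
```

Call:
apply_moves([
  [[0,0,0],[0,0,0]],
  [[0,0,0],[0,0,0]],
  [[0,0,0],[0,0,0]],
  [[0,0,0],[0,0,0]],
  [[0,0,0],[0,0,0]],
  [[0,0,0],[0,0,0]],
  [[0,0,0],[0,0,0]],
  [[0,0,0],[0,0,0]],
], hand=80)

```text
time_s: 26.3
tool_pos: [0.4121, 0.296, 0.1173]
tool_rot: [180.0, 0.0, 90.0]
force: [-0.5, -0.2, 0.0]
grip_width: 0.0747
```

Call:
apply_moves([
  [[0,0,0],[0,0,0]],
  [[0,0,0],[0,0,0]],
  [[0,0,0],[0,0,0]],
  [[0,0,10],[0,0,0]],
  [[0,0,40],[0,0,0]],
  [[0,0,80],[0,0,0]],
  [[0,0,125],[0,0,0]],
  [[0,0,170],[0,0,0]],
])

```text
time_s: 27.1
tool_pos: [0.4119, 0.2957, 0.2898]
tool_rot: [180.0, -0.0, 90.0]
force: [1.1, 0.4, 0.2]
grip_width: 0.0801
```

```bash
python3 - <<'E'
from h import *
print(st());w=cam("wrist");s=cam("scene");t=cam("top");
B=lambda p:cv2.cvtColor(p["image"],cv2.COLOR_RGB2BGR)
a=cv2.resize(B(w)[90:270,220:340],(390,585),interpolation=cv2.INTER_CUBIC);b=cv2.resize(B(s)[120:290,225:345],(400,585),interpolation=cv2.INTER_CUBIC)
cv2.imwrite("pics/end.png",np.hstack([a,b]))
for X in [(.4026,.367,.146),(.42,.367,.146),(.4032,.2306,.146),(.4231,.2307,.146)]:print(proj(w,X).round(1),end=" ")
E
```

```text
{'time_s': 27.1, 'tool_pos': [0.4119, 0.2957, 0.2898], 'tool_rot': [179.9735, -0.0255, 89.9885], 'force': [1.1066, 0.361, 0.1719], 'wrist_torque': [-0.0942, -0.0112, -0.0101], 'grip_width': 0.0801}
[270.9 110. ] [291.1 110. ] [272.7 254. ] [293.  253.9]
```

View pics/end.png

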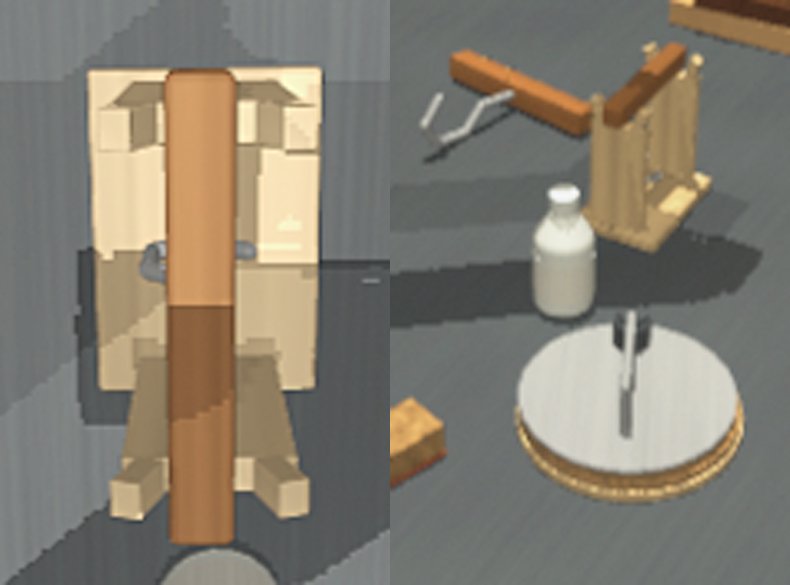

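The lifter hangs in the stand as before: handle at (168–235, 70–543), tip to the right. The lid sits flat and central on the pad at (630, 400), and the bystanders in view look untouched. Handing in.

```bash
python3 -c "
from cell import env
print(env.sign_off())"
```

```text
the job is handed in; nothing more can be done
None
```

The job is handed in, at about 27 s of the 72 s allowed; the system reports no verdict. The lid rests on the cork pad and the lifter hangs back in its stand.

- **Lifter:** I took the smaller lifter, the one in the stand, and hooked it under the loop.
- **Balance:** Two trial lifts tipped the lid about 0.115 rad head-down and then about 0.046 rad the other way. I set the hook at about 23.5 mm towards the head. There the lid hung at about 0.014 rad, well clear of the pot.
- **Set-down:** I carried the lid to the pad and lowered it gently. The top camera puts it within about 1 mm of the pad's centre.
- **End state:** The last picture shows the lifter in the notches at its starting position, prong the same way. The gripper is open and clear. The bystanders in that picture look unmoved; I did not measure them, and some were out of view.

One check disagreed: the lift force suggested a head of about 0.16 kg and a balance near 21 mm. Its noise was about 0.5 N per reading, so I went by the measured tilt.

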